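# Click the lens into a lit display plinth

### The arm

A 6-joint arm with a two-finger parallel gripper is mounted at the origin on the work surface. World frame = base frame: x ahead of the robot, y to its left, z up, the work surface at z = 0. Lengths are in m, angles in rad, forces in N, time in s.
With the tool pointing down it reaches from about 0.35 to 0.775 m from the base axis. Payload 7.3 kg.
Tool frame: the origin (TCP) lies at the very end of the fingers, on their centre line; the grasp point (between the pads) lies 19 mm behind it (robot.hold_point_z is the distance from the TCP to the grasp point, in m); z points along the fingers, y is the direction in which the jaws open and shut (so a half turn about z gives the same grasp; the last joint's range is limited). The gripper opens to 92 mm and grips with 3 to 60 N. Pads are 19 mm wide; open, the fingers measure 130 mm over their backs; the gripper's body (75 mm by 190 mm) begins 47 mm behind the grasp point.
Start: joints at [-1.397, 0.342, 1.524, -0, 1.275, -0.146], TCP at [0.165, -0.498, 0.227] pointing down, gripper open.
Joint ranges: [-2.53, 2.53], [-0.77, 2.02], [0.04, 2.7], [-1, 4.14], [0.28, 2.66], [-3.11, 3.11]. Speed limits (rad/s): [2.57, 2.57, 3.14, 3.14, 3.14, 3.14].

### API

Orientations are given as [roll, pitch, yaw] about the fixed x, y, z axes, in that order (R = Rz(yaw) Ry(pitch) Rx(roll)).
In Python, from cell import monitor, viewer, robot gives the robot as it stands.
- The arm moves only by the tool move_arm, never from a script. Its argument "deltas" is a list of rows, each an object of numbers: "x", "y", "z": the shift along the tool's x, y, z in m; "wx", "wy", "wz": the turn, a rotation vector about the tool's x, y, z in degrees; "hand": the opening, from 0 (shut) to 1 (fully open). In form: [{"x": .., "y": .., "z": .., "wx": .., "wy": .., "wz": .., "hand": ..}, ...]. A call has 1 to 8 rows; each row is the pose to reach, as a shift and turn from the pose commanded when the call began, along the tool's axes at that moment; what a row does not reach only later rows make up. A row lasts 1/8 s, in which the tool goes at most 62.5 mm and 10.7 degrees, less where a joint would pass 70% of its speed; a pose out of reach is approached as far as the arm can. A call with a gripper value outside its range is refused whole. The fingers move at their own pace and stop on an object; "grip_force" is the grip in N (left out, the last holds). Time passes only in rows, so rows that repeat a pose let the fingers close. It gives the time, the measured TCP pose, the force and the opening at its end, in the units of the state.
- monitor.observe(): the state, without advancing time (a new reading comes with each control period).
- viewer.read_camera(name): name is "side" or "top"; returns the picture (420x560x3 uint8, red, green, blue); there is no depth.
- viewer.camera_params(name): a dict with "camera_matrix" (3x3 intrinsics, pixels), "R" (3x3) and "t" (3): a world point X has camera coordinates R X + t. Camera axes: x right, y down, z forward; pixel columns grow to the right and rows downward; lengths in m; the calibration is good to about 2 mm. A picture is of the moment at which its call begins. camera_params takes no time and is no camera call.
- robot.hand_in(): hands the job in, once; it reports no verdict.
The state is a dict: "time": time; "qpos": joint angles; "qvel": joint speeds; "joint_efforts": joint torques, N m; "tool_pos": TCP position; "tool_rot": TCP orientation; "contact_force": force on the tool from outside, world axes, zero at the start; "torque": the same for the moment, N m; "opening": finger opening in m.
Only numpy, scipy, OpenCV 4.12 (cv2) and the standard library are available. Lean on these libraries where they do the work, as an engineer would, in place of code of your own. Each camera call takes 0.05 s, during which the arm holds its last target. There are 200 camera calls.

### The job

Take the wooden-handled pusher from its black stand and, pressing straight down with its rubber foot, push the brass-rimmed lens that lies loose in the display plinth until it clicks fully home and level. Press gradually: the lens cracks above 25 N, and neither fingers nor arm may touch it. Then hang the pusher back in its stand upright, let go, and leave the pieces on the tray where they are.

Things in the scene. Friction and masses are not known exactly. Their poses are not given: they have to be found in the camera images.
- lens_top (a point): Centre of the lens's flat top (z axis up). The lens is a round brass-rimmed disc, 14 mm tall, 43 mm wide at the top, 52 mm at its widest, white in the middle. It starts level, standing about 6 mm proud of the plinth's black housing, held by four sprung steel noses. It takes roughly 8 to 14 N of downward push to get it past the noses; it then snaps down the rest of the way, its top level with the housing's rim, and stays there.
- lens_bottom (a point): Centre of the lens's underside, 14 mm below lens_top; lies on the recess floor when home.
- lens: The whole lens, as above; origin at the centre of its underside. 150 g.
- recess (a point): Centre of the floor of the recess (z axis up) in the round black lamp housing (76 mm wide) of the fixed octagonal wooden plinth (about 130 mm wide). The recess is 14 mm deep, 54 mm wide, its rim 54 mm above the table at rest. The housing floats on a spring: it yields downwards about 1 mm per 8 N once pushed with more than about 4 N, stops hard at 12 mm, and comes back up when released.
- pusher_grip (a point): Centre of the pusher's upright wooden handle, the place to grip: 26 mm across, 60 mm tall (30 mm above and below this point), z axis up along the tool. Below the handle is a brass collar 52 mm across and 6 mm thick, then an 18 mm steel shaft with a 28 mm wide flat rubber foot. The foot is screwed out by a different amount each time, which is not measured: its underside is anywhere from 82 to 110 mm below this point. It does not shift in use.
- pusher_collar (a point): Centre of the underside of the pusher's collar, 36 mm below pusher_grip; rests on the stand's top.
- pusher: The whole pusher, as above, about 190 g; origin at the centre of the collar's underside, z axis up along the tool.
- stand_hole0 (a point): Centre of the mouth of the round hole, 38 mm wide and 76 mm deep, in the top of the fixed black stand, a block 90 x 90 x 80 mm. The pusher hangs in it by its collar. Mouth 80 mm above the table.
- glass_piece: Bystander on the aluminium tray: glass tube on a wooden block, 50 x 50 mm, 123 mm tall; origin under its centre.
- wood_case: Bystander on the tray: flat two-tone wooden case, 50 x 100 x 40 mm; origin under its centre.
- black_jar: Bystander on the tray: black round jar, 52 mm wide, 32 mm tall; origin under its centre.

How it is judged:
On the way, in this order (a step that is already met when the one before it is completed fails the run):
1. the pusher has been lifted out of its stand (z of pusher_collar in the frame of stand_hole0 above 0.05 m), for 0.1 s.
2. the lens is home and level, with the pusher over it (z of lens_bottom in the frame of recess below 0.002 m and horizontal distance between lens_bottom and recess below 0.003 m and angle between the z axis of lens_bottom and the z axis of recess, either way round below 0.06 rad and horizontal distance between pusher_collar and lens_top below 0.02 m and z of pusher_collar in the frame of lens_top below 0.09 m), for 0.1 s.
At the end, for the whole second after the job is handed in: The lens's underside is within 2 mm of the recess floor, centred within 3 mm and level within 0.06 rad; the pusher hangs upright in its stand (tilt under 0.1 rad, collar within 3 mm of the stand's top and 10 mm of the hole's centre), and both are at rest (z of lens_bottom in the frame of recess below 0.002 m and horizontal distance between lens_bottom and recess below 0.003 m and angle between lens_bottom's own z axis and vertical below 0.06 rad and horizontal distance between pusher_collar and stand_hole0 below 0.01 m and z of pusher_collar in the frame of stand_hole0 between -0.003 and 0.003 m and angle between pusher_collar's own z axis and vertical below 0.1 rad and linear speed of each of pusher, lens below 0.02 m/s); the robot touches nothing.
It fails at once if the pusher presses on the lens with more than 25 N (contact force between pusher and lens above 25 N).
It fails at once if fingers or arm touch the lens (contact force between any of the fingers, the arm and lens above 0.5 N).
It fails at once if a bystander on the tray is moved by more than 15 mm (distance of any of glass_piece, wood_case, black_jar from where it was at the start of the episode above 0.015 m).
It fails at once if a bystander is tipped over (angle between any of glass_piece, wood_case, black_jar's own z axis and vertical above 0.3 rad).
It also fails if it takes over 54 s, if anything falls off the work surface, if the arm or the gripper's body presses on something with over 40 N, if the wrist force passes 120 N, or if a joint passes its speed limit or range.

## Working session

There is one attempt and no reset: what is moved stays moved. The work goes in short steps, Python scripts to look and compute and a tool call to move; the robot and the scene stay as the last step left them, time stands still between calls to the robot, and variables do not carry over. Pictures are saved under pics/ and viewed, about 8 in all and at most 12, crops included, and the job is handed in when it is done.

Besides the shell and the picture viewer there is one more tool, called after "Emit:" by a JSON object that holds its "api" and its "payload". move_arm: Moves the arm, as the interface text tells. Its arguments: {"type":"object","properties":{"deltas":{"type":"array","items":{"type":"object","properties":{"x":{"type":"number"},"y":{"type":"number"},"z":{"type":"number"},"wx":{"type":"number"},"wy":{"type":"number"},"wz":{"type":"number"},"hand":{"type":"number"}}}},"grip_force":{"type":"number"}},"required":["deltas"]}

```bash
mkdir -p pics
cat > h.py <<'E'
import numpy as np, cv2
from cell import monitor, viewer, robot
def P(n):
    p=viewer.camera_params(n); return np.array(p["camera_matrix"]),np.array(p["R"]),np.array(p["t"]).ravel()
def ray(n,u,v,z):
    K,R,t=P(n); d=R.T@np.linalg.solve(K,[u,v,1.]); c=-R.T@t
    return c+d*(z-c[2])/d[2]
def proj(n,X):
    K,R,t=P(n); q=K@(R@np.array(X)+t); return q[:2]/q[2]
def snap(n,f):
    im=viewer.read_camera(n); cv2.imwrite("pics/"+f,im[:,:,::-1]); return im
E
python3 - <<'E'
from h import *
for n in("top","side"):
    snap(n,n+"0.png"); K,R,t=P(n); print(n,K.round(1).tolist(),R.round(3).tolist(),(-R.T@t).round(3))
print(monitor.observe())
E
```

```text
top [[460.6, 0.0, 280.1], [0.0, 460.6, 200.2], [0.0, 0.0, 1.0]] [[0.023, -1.0, -0.001], [-0.997, -0.023, -0.068], [0.068, 0.003, -0.998]] [ 0.554 -0.013  1.001]
side [[448.0, 0.0, 277.3], [0.0, 448.0, 213.3], [0.0, 0.0, 1.0]] [[0.913, -0.408, -0.009], [-0.325, -0.713, -0.621], [0.247, 0.569, -0.784]] [ 0.381 -0.55   0.842]
{'time': 0.1, 'qpos': array([-1.39698208e+00,  3.42642627e-01,  1.52489407e+00, -4.50322767e-05,
        1.27536899e+00, -1.46013109e-01]), 'qvel': array([-8.72430429e-05, -6.89233652e-04, -2.08772524e-03,  1.54264705e-03,
       -3.63461898e-04,  5.84633209e-05]), 'joint_efforts': array([ 1.81926644e-03, -4.32003272e+01, -2.44692779e+01,  7.18835159e-02,
        5.26103773e-02, -5.97960388e-05]), 'tool_pos': array([ 0.16500292, -0.49803528,  0.22612943]), 'tool_rot': array([-3.14028733e+00, -1.48433527e-04,  3.19840403e-01]), 'contact_force': array([0.25113713, 0.28775223, 0.46423913]), 'torque': array([-0.00655177, -0.03968363,  0.02266761]), 'opening': 0.0917312799290002}
```

View pics/top0.png

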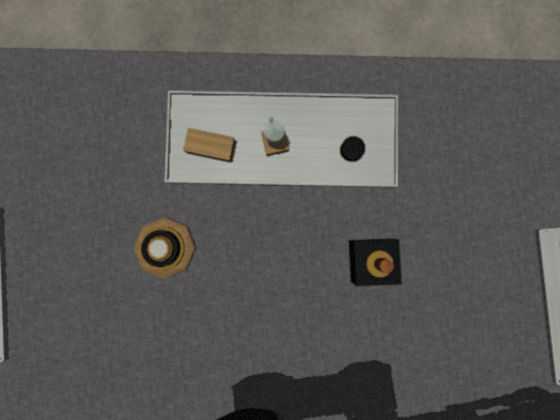

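View pics/side0.png

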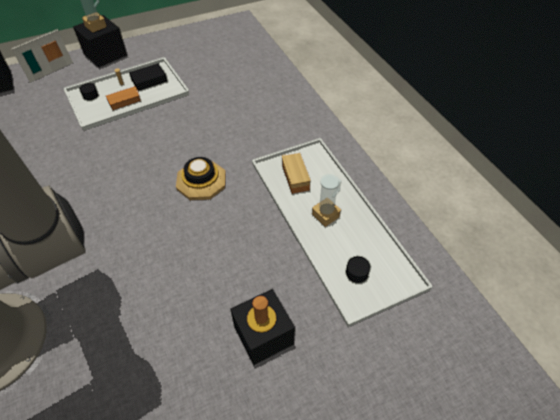

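Top view: plinth and lens at about (160,249), stand with pusher at (380,264). In the side view the lens is at (198,167) and the pusher at (262,318). I'll measure both using colour masks.

Run:
```python
from h import *
def blob(im,lo,hi,box):
    x0,y0,x1,y1=box; hsv=cv2.cvtColor(im,cv2.COLOR_RGB2HSV)
    m=cv2.inRange(hsv,lo,hi); k=np.zeros_like(m); k[y0:y1,x0:x1]=m[y0:y1,x0:x1]
    c=max(cv2.findContours(k,cv2.RETR_EXTERNAL,cv2.CHAIN_APPROX_NONE)[0],key=cv2.contourArea)
    return c
top=cv2.imread("pics/top0.png")[:,:,::-1].copy(); side=cv2.imread("pics/side0.png")[:,:,::-1].copy()
def rep(name,n,c,z):
    (u,v),r=cv2.minEnclosingCircle(c); e=cv2.fitEllipse(c) 
    print(name,n,np.round(e[0],1),np.round(e[1],1),"world",ray(n,*e[0],z).round(4),"area",cv2.contourArea(c))
for n,im,bl,bc,bs in(("top",top,(135,225,185,272),(360,245,400,282),(340,230,410,292)),("side",side,(180,155,216,186),(243,290,280,336),(225,285,300,365))):
    rep("lenswhite",n,blob(im,(0,0,140),(180,90,255),bl),.06)
    c=blob(im,(8,100,80),(35,255,255),bc); rep("collar(+handle)",n,c,.086)
    c=blob(im,(18,100,80),(35,255,255),bc); rep("collar yellow",n,c,.086)
    c=blob(im,(0,80,50),(17,255,255),bc); rep("handle",n,c,.146 if n=="top" else .116)
    c=blob(im,(0,0,0),(180,255,22),bs); rep("stand",n,c,.08); print(cv2.minAreaRect(c))
a=cv2.resize(top[225:275,130:200],None,fx=7,fy=7,interpolation=2); b=cv2.resize(top[230:290,345:410],None,fx=6,fy=6,interpolation=2)
a2=cv2.resize(side[150:200,165:235],None,fx=6,fy=4.8,interpolation=2) if 0 else None
s=cv2.resize(side[285:365,225:300],None,fx=5,fy=5,interpolation=2)
W=np.zeros((400,b.shape[1]+s.shape[1],3),np.uint8); W[:b.shape[0],:b.shape[1]]=b; W[:,b.shape[1]:]=s
cv2.imwrite("pics/crop.png",W[:,:,::-1])
```

```text
lenswhite top [157.7 248.2] [17.3 17.7] world [0.5141 0.2366 0.06  ] area 238.5
collar(+handle) top [379.5 263.5] [25.6 26.2] world [ 0.495  -0.2091  0.086 ] area 524.5
collar yellow top [379.4 263.5] [24.2 24.9] world [ 0.495  -0.2088  0.086 ] area 279.0
handle top [386.  265.1] [14.1 16.1] world [ 0.4962 -0.2081  0.146 ] area 153.5
stand top [352.9 262.2] [ 5.5 53.8] world [ 0.496  -0.1575  0.08  ] area 175.0
((353.25445556640625, 262.4613342285156), (43.30207061767578, 6.299413681030273), 87.0643310546875)
lenswhite side [197.6 165.1] [11.3 15.1] world [0.5116 0.235  0.06  ] area 132.5
collar(+handle) side [261.  315.1] [27.8 35.6] world [ 0.4951 -0.2052  0.086 ] area 742.5
collar yellow side [261.2 318.4] [25.4 27.9] world [ 0.493  -0.2113  0.086 ] area 376.0
handle side [260.4 308. ] [15.4 29.8] world [ 0.4949 -0.2058  0.116 ] area 338.0
stand side [263.5 305.6] [ 62.7 101.9] world [ 0.5077 -0.1867  0.08  ] area 683.0
((259.94232177734375, 342.7884216308594), (63.34550476074219, 41.96884536743164), 11.309932708740234)
```

View pics/crop.png

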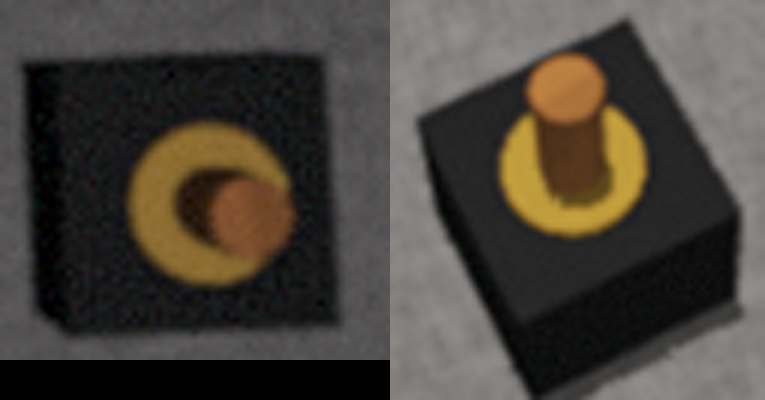

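The crop shows an upright handle and a collar centred in the top view at about (379.5,263.5), so the pusher is near (0.495,-0.209). The side view agrees within about 2 mm. The lens is near (0.513,0.236). Next I'll move over the pusher, with the tool axes squared to the world axes.

Emit:
{"api": "move_arm", "payload": {"deltas": [{"x": 0.051, "y": -0.021, "wz": 3}, {"x": 0.101, "y": -0.043, "wz": 6}, {"x": 0.152, "y": -0.064, "wz": 9}, {"x": 0.202, "y": -0.085, "wz": 12}, {"x": 0.253, "y": -0.107, "wz": 15}, {"x": 0.304, "y": -0.128, "wz": 18.3}, {"x": 0.354, "y": -0.149, "wz": 18.3}, {"x": 0.4046, "y": -0.1705, "wz": 18.3}]}}

```text
schema error: expected keys x, y, z, wx, wy, wz, hand
```

Run:
```python
from h import *
o=260.2,302.6
print("handletop side",ray("side",260.2,302.6,.146),"top",ray("top",387,266,.146))
# stand top face corners (side crop)
c=[ray("side",225+(u-390)/5,285+v/5,.08) for u,v in((630,20),(420,120),(525,320),(738,210))]
print(np.round(c,4),np.mean(c,0))
c=[ray("top",345+u/6,230+v/6,.08) for u,v in((60,62),(322,57),(340,322),(70,330))]
print(np.round(c,4),np.mean(c,0))
```

```text
handletop side [ 0.49384803 -0.21064643  0.146     ] top [ 0.49459066 -0.21001701  0.146     ]
[[ 0.538  -0.1621  0.08  ]
 [ 0.45   -0.1681  0.08  ]
 [ 0.4568 -0.2551  0.08  ]
 [ 0.5424 -0.2489  0.08  ]] [ 0.49680923 -0.208559    0.08      ]
[[ 0.5394 -0.1612  0.08  ]
 [ 0.543  -0.2481  0.08  ]
 [ 0.456  -0.2545  0.08  ]
 [ 0.4513 -0.1655  0.08  ]] [ 0.49740465 -0.2073041   0.08      ]
```

Emit:
{"api": "move_arm", "payload": {"deltas": [{"x": 0.051, "y": -0.021, "z": 0, "wx": 0, "wy": 0, "wz": 3, "hand": 1}, {"x": 0.101, "y": -0.043, "z": 0, "wx": 0, "wy": 0, "wz": 6, "hand": 1}, {"x": 0.152, "y": -0.064, "z": 0, "wx": 0, "wy": 0, "wz": 9, "hand": 1}, {"x": 0.202, "y": -0.085, "z": 0, "wx": 0, "wy": 0, "wz": 12, "hand": 1}, {"x": 0.253, "y": -0.107, "z": 0, "wx": 0, "wy": 0, "wz": 15, "hand": 1}, {"x": 0.304, "y": -0.128, "z": 0, "wx": 0, "wy": 0, "wz": 18.3, "hand": 1}, {"x": 0.354, "y": -0.149, "z": 0, "wx": 0, "wy": 0, "wz": 18.3, "hand": 1}, {"x": 0.4035, "y": -0.1705, "z": 0, "wx": 0, "wy": 0, "wz": 18.3, "hand": 1}]}}

```text
time: 1.1
tool_pos: [0.4956, -0.2082, 0.2264]
tool_rot: [-3.141, 0.001, 0.0]
contact_force: [0.6, -0.9, -0.4]
opening: 0.0919
```

Emit:
{"api": "move_arm", "payload": {"grip_force": 40, "deltas": [{"x": -0.001, "y": 0.001, "z": 0.04, "wx": 0, "wy": 0, "wz": 0, "hand": 1}, {"x": -0.001, "y": 0.001, "z": 0.08, "wx": 0, "wy": 0, "wz": 0, "hand": 1}, {"x": -0.001, "y": 0.001, "z": 0.115, "wx": 0, "wy": 0, "wz": 0, "hand": 1}, {"x": -0.001, "y": 0.001, "z": 0.129, "wx": 0, "wy": 0, "wz": 0, "hand": 1}, {"x": -0.001, "y": 0.001, "z": 0.129, "wx": 0, "wy": 0, "wz": 0, "hand": 1}, {"x": -0.001, "y": 0.001, "z": 0.129, "wx": 0, "wy": 0, "wz": 0, "hand": 0}, {"x": -0.001, "y": 0.001, "z": 0.129, "wx": 0, "wy": 0, "wz": 0, "hand": 0}, {"x": -0.001, "y": 0.001, "z": 0.129, "wx": 0, "wy": 0, "wz": 0, "hand": 0}]}}

```text
time: 2.1
tool_pos: [0.4939, -0.2109, 0.0985]
tool_rot: [3.141, -0.001, 0.0]
contact_force: [-0.9, -0.2, -0.2]
opening: 0.0662
```

Emit:
{"api": "move_arm", "payload": {"deltas": [{"x": 0, "y": 0, "z": 0, "wx": 0, "wy": 0, "wz": 0, "hand": 0}, {"x": 0, "y": 0, "z": 0, "wx": 0, "wy": 0, "wz": 0, "hand": 0}]}}

```text
time: 2.35
tool_pos: [0.4935, -0.2107, 0.0978]
tool_rot: [3.141, -0.0, 0.0]
contact_force: [0.0, 0.7, -0.0]
opening: 0.0465
```

Fingers are still closing (~80 mm/s).

Emit:
{"api": "move_arm", "payload": {"deltas": [{"x": 0, "y": 0, "z": 0, "wx": 0, "wy": 0, "wz": 0, "hand": 0}, {"x": 0, "y": 0, "z": 0, "wx": 0, "wy": 0, "wz": 0, "hand": 0}, {"x": 0, "y": 0, "z": 0, "wx": 0, "wy": 0, "wz": 0, "hand": 0}, {"x": 0, "y": 0, "z": 0, "wx": 0, "wy": 0, "wz": 0, "hand": 0}, {"x": 0, "y": 0, "z": 0, "wx": 0, "wy": 0, "wz": 0, "hand": 0}]}}

```text
time: 2.98
tool_pos: [0.4935, -0.2106, 0.0977]
tool_rot: [-3.141, 0.0, 0.0]
contact_force: [-0.5, 1.2, -0.6]
opening: 0.0256
```

Emit:
{"api": "move_arm", "payload": {"deltas": [{"x": 0, "y": 0, "z": -0.01, "wx": 0, "wy": 0, "wz": 0, "hand": 0}, {"x": 0, "y": 0, "z": -0.03, "wx": 0, "wy": 0, "wz": 0, "hand": 0}, {"x": 0, "y": 0, "z": -0.06, "wx": 0, "wy": 0, "wz": 0, "hand": 0}, {"x": 0, "y": 0, "z": -0.09, "wx": 0, "wy": 0, "wz": 0, "hand": 0}, {"x": 0, "y": 0, "z": -0.115, "wx": 0, "wy": 0, "wz": 0, "hand": 0}, {"x": 0, "y": 0, "z": -0.12, "wx": 0, "wy": 0, "wz": 0, "hand": 0}, {"x": 0, "y": 0, "z": -0.12, "wx": 0, "wy": 0, "wz": 0, "hand": 0}]}}

```text
time: 3.85
tool_pos: [0.4933, -0.2106, 0.2174]
tool_rot: [-3.142, 0.0, 0.0]
contact_force: [0.3, -0.1, -1.7]
opening: 0.0253
```

Run:
```python
from h import *
s=snap("side","side1.png"); t=snap("top","top1.png")
p=monitor.observe()["tool_pos"]; print(p)
for d in(0,-.0177,-.063,-.091): 
    q=proj("side",[p[0],p[1],p[2]+d]); print(d,q.round(1))
u,v=q.astype(int)
c=cv2.resize(s[max(0,v-110):v+40,u-75:u+75],None,fx=4,fy=4,interpolation=2); print(u-75,max(0,v-110))
cv2.imwrite("pics/c1.png",c[:,:,::-1])
```

```text
[ 0.49294134 -0.21040586  0.21654899]
0 [257.9 282.1]
-0.0177 [258.4 287.5]
-0.063 [259.5 300.6]
-0.091 [260.1 308.1]
185 198
```

View pics/c1.png

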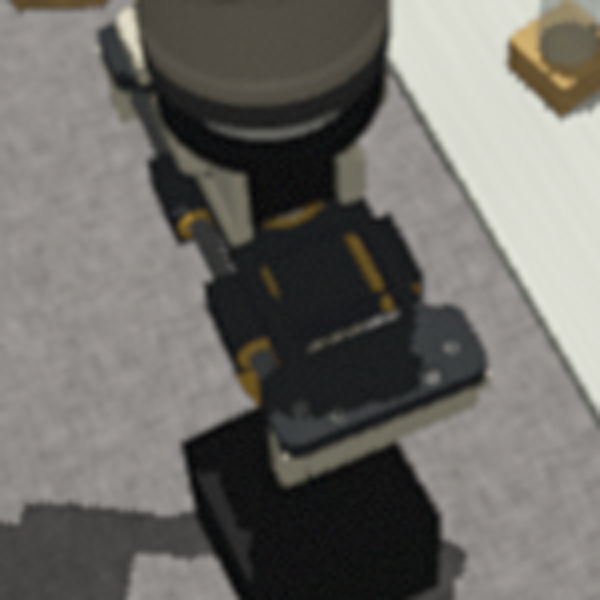

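The jaws hide the foot in this view, at around crop (330,480), so I'll find foot contact by force. Carrying the pusher over the lens.

Emit:
{"api": "move_arm", "payload": {"deltas": [{"x": 0.002, "y": -0.04, "z": 0, "wx": 0, "wy": 0, "wz": 0, "hand": 0}, {"x": 0.004, "y": -0.1, "z": 0, "wx": 0, "wy": 0, "wz": 0, "hand": 0}, {"x": 0.006, "y": -0.16, "z": 0, "wx": 0, "wy": 0, "wz": 0, "hand": 0}, {"x": 0.009, "y": -0.22, "z": 0, "wx": 0, "wy": 0, "wz": 0, "hand": 0}, {"x": 0.012, "y": -0.28, "z": 0, "wx": 0, "wy": 0, "wz": 0, "hand": 0}, {"x": 0.015, "y": -0.34, "z": 0, "wx": 0, "wy": 0, "wz": 0, "hand": 0}, {"x": 0.0185, "y": -0.4, "z": 0, "wx": 0, "wy": 0, "wz": 0, "hand": 0}, {"x": 0.0185, "y": -0.446, "z": 0, "wx": 0, "wy": 0, "wz": 0, "hand": 0}]}}

```text
time: 4.95
tool_pos: [0.5112, 0.2376, 0.2163]
tool_rot: [3.141, 0.002, 0.002]
contact_force: [-0.2, -0.6, -1.4]
opening: 0.0255
```

Emit:
{"api": "move_arm", "payload": {"deltas": [{"x": 0, "y": 0, "z": 0.02, "wx": 0, "wy": 0, "wz": 0, "hand": 0}, {"x": 0, "y": 0, "z": 0.04, "wx": 0, "wy": 0, "wz": 0, "hand": 0}, {"x": 0, "y": 0, "z": 0.05, "wx": 0, "wy": 0, "wz": 0, "hand": 0}, {"x": 0, "y": 0, "z": 0.05, "wx": 0, "wy": 0, "wz": 0, "hand": 0}]}}

```text
time: 5.45
tool_pos: [0.5114, 0.235, 0.1666]
tool_rot: [3.141, 0.002, 0.0]
contact_force: [-0.3, -0.5, -2.2]
opening: 0.0257
```

Run:
```python
from h import *
s=snap("side","side2.png"); t=snap("top","top2.png")
p=monitor.observe()["tool_pos"]; print(p)
u,v=proj("side",[p[0],p[1],.06]).astype(int); print(u,v,[proj("side",[p[0],p[1],p[2]-d]).round(1) for d in(.024,.064,.092)])
a=s[v-60:v+40,u-70:u+70]; c=cv2.resize(a,None,fx=5,fy=5,interpolation=2); print(u-70,v-60)
cv2.imwrite("pics/c2.png",c[:,:,::-1])
```

```text
[0.51221003 0.2352064  0.16808301]
197 165 [array([192.4, 139.2]), array([195.1, 151.9]), array([196.9, 160.3])]
127 105
```

View pics/c2.png

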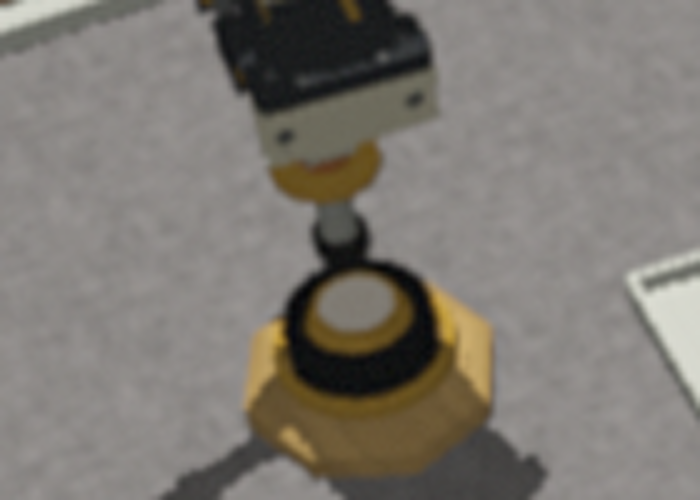

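The pusher is upright with the foot at crop (341,240), and the lens is below it at (355,303). The pusher axis projects onto the lens centre within about 1 mm. The foot is about 38 mm above the lens, so I'll go down most of that and then feel for contact.

Emit:
{"api": "move_arm", "payload": {"deltas": [{"x": 0, "y": 0, "z": 0.01, "wx": 0, "wy": 0, "wz": 0, "hand": 0}, {"x": 0, "y": 0, "z": 0.018, "wx": 0, "wy": 0, "wz": 0, "hand": 0}, {"x": 0, "y": 0, "z": 0.024, "wx": 0, "wy": 0, "wz": 0, "hand": 0}, {"x": 0, "y": 0, "z": 0.026, "wx": 0, "wy": 0, "wz": 0, "hand": 0}, {"x": 0, "y": 0, "z": 0.026, "wx": 0, "wy": 0, "wz": 0, "hand": 0}]}}

```text
time: 6.18
tool_pos: [0.5118, 0.2353, 0.1416]
tool_rot: [3.141, 0.0, 0.0]
contact_force: [-0.3, 0.1, -1.8]
opening: 0.0255
```

Emit:
{"api": "move_arm", "payload": {"deltas": [{"x": 0, "y": 0, "z": 0.001, "wx": 0, "wy": 0, "wz": 0, "hand": 0}, {"x": 0, "y": 0, "z": 0.002, "wx": 0, "wy": 0, "wz": 0, "hand": 0}, {"x": 0, "y": 0, "z": 0.003, "wx": 0, "wy": 0, "wz": 0, "hand": 0}, {"x": 0, "y": 0, "z": 0.004, "wx": 0, "wy": 0, "wz": 0, "hand": 0}]}}

```text
time: 6.68
tool_pos: [0.5118, 0.2353, 0.1377]
tool_rot: [3.142, -0.0, 0.0]
contact_force: [-0.2, -0.1, -1.4]
opening: 0.0255
```

Emit:
{"api": "move_arm", "payload": {"deltas": [{"x": 0, "y": 0, "z": 0.001, "wx": 0, "wy": 0, "wz": 0, "hand": 0}, {"x": 0, "y": 0, "z": 0.002, "wx": 0, "wy": 0, "wz": 0, "hand": 0}, {"x": 0, "y": 0, "z": 0.003, "wx": 0, "wy": 0, "wz": 0, "hand": 0}, {"x": 0, "y": 0, "z": 0.004, "wx": 0, "wy": 0, "wz": 0, "hand": 0}]}}

```text
time: 7.18
tool_pos: [0.5118, 0.2353, 0.1336]
tool_rot: [3.141, -0.0, 0.0]
contact_force: [0.6, -0.1, -0.5]
opening: 0.0254
```

Emit:
{"api": "move_arm", "payload": {"deltas": [{"x": 0, "y": 0, "z": 0.001, "wx": 0, "wy": 0, "wz": 0, "hand": 0}, {"x": 0, "y": 0, "z": 0.002, "wx": 0, "wy": 0, "wz": 0, "hand": 0}, {"x": 0, "y": 0, "z": 0.003, "wx": 0, "wy": 0, "wz": 0, "hand": 0}]}}

```text
time: 7.55
tool_pos: [0.5118, 0.2353, 0.1306]
tool_rot: [3.142, -0.0, 0.0]
contact_force: [-0.3, -0.5, -1.2]
opening: 0.0251
```

Emit:
{"api": "move_arm", "payload": {"deltas": [{"x": 0, "y": 0, "z": 0.001, "wx": 0, "wy": 0, "wz": 0, "hand": 0}, {"x": 0, "y": 0, "z": 0.002, "wx": 0, "wy": 0, "wz": 0, "hand": 0}, {"x": 0, "y": 0, "z": 0.003, "wx": 0, "wy": 0, "wz": 0, "hand": 0}]}}

```text
time: 7.92
tool_pos: [0.5118, 0.2353, 0.1276]
tool_rot: [3.141, 0.0, 0.0]
contact_force: [0.1, -1.1, -2.1]
opening: 0.0257
```

Emit:
{"api": "move_arm", "payload": {"deltas": [{"x": 0, "y": 0, "z": 0.001, "wx": 0, "wy": 0, "wz": 0, "hand": 0}, {"x": 0, "y": 0, "z": 0.002, "wx": 0, "wy": 0, "wz": 0, "hand": 0}, {"x": 0, "y": 0, "z": 0.003, "wx": 0, "wy": 0, "wz": 0, "hand": 0}]}}

```text
time: 8.3
tool_pos: [0.5122, 0.2354, 0.1254]
tool_rot: [-3.141, -0.001, 0.0]
contact_force: [-1.1, -0.2, 5.8]
opening: 0.0254
```

Contact, with about 7.5 N net. From here I'll press in small steps.

Emit:
{"api": "move_arm", "payload": {"deltas": [{"x": 0, "y": 0, "z": 0.0005, "wx": 0, "wy": 0, "wz": 0, "hand": 0}, {"x": 0, "y": 0, "z": 0.0005, "wx": 0, "wy": 0, "wz": 0, "hand": 0}]}}

```text
time: 8.55
tool_pos: [0.5124, 0.2355, 0.1251]
tool_rot: [-3.141, -0.002, 0.0]
contact_force: [-0.9, -0.5, 5.5]
opening: 0.0259
```

Emit:
{"api": "move_arm", "payload": {"deltas": [{"x": 0, "y": 0, "z": 0.0005, "wx": 0, "wy": 0, "wz": 0, "hand": 0}, {"x": 0, "y": 0, "z": 0.001, "wx": 0, "wy": 0, "wz": 0, "hand": 0}]}}

```text
time: 8.8
tool_pos: [0.5124, 0.2355, 0.1239]
tool_rot: [-3.141, -0.002, 0.0]
contact_force: [0.9, -0.4, -1.9]
opening: 0.0251
```

It snapped, and the force dropped to zero. I'll follow it down to check that it's fully home.

Emit:
{"api": "move_arm", "payload": {"deltas": [{"x": 0, "y": 0, "z": 0.001, "wx": 0, "wy": 0, "wz": 0, "hand": 0}, {"x": 0, "y": 0, "z": 0.002, "wx": 0, "wy": 0, "wz": 0, "hand": 0}, {"x": 0, "y": 0, "z": 0.0025, "wx": 0, "wy": 0, "wz": 0, "hand": 0}]}}

```text
time: 9.18
tool_pos: [0.512, 0.2353, 0.1211]
tool_rot: [3.142, -0.0, 0.0]
contact_force: [-1.7, 0.1, 6.1]
opening: 0.0255
```

Emit:
{"api": "move_arm", "payload": {"deltas": [{"x": 0, "y": 0, "z": 0.0005, "wx": 0, "wy": 0, "wz": 0, "hand": 0}, {"x": 0, "y": 0, "z": 0.0005, "wx": 0, "wy": 0, "wz": 0, "hand": 0}]}}

```text
time: 9.43
tool_pos: [0.512, 0.2353, 0.1209]
tool_rot: [-3.142, -0.001, 0.0]
contact_force: [-2.3, -0.9, 6.3]
opening: 0.0252
```

Emit:
{"api": "move_arm", "payload": {"deltas": [{"x": 0, "y": 0, "z": 0.0005, "wx": 0, "wy": 0, "wz": 0, "hand": 0}, {"x": 0, "y": 0, "z": 0.001, "wx": 0, "wy": 0, "wz": 0, "hand": 0}, {"x": 0, "y": 0, "z": 0.001, "wx": 0, "wy": 0, "wz": 0, "hand": 0}]}}

```text
time: 9.8
tool_pos: [0.5121, 0.2354, 0.1203]
tool_rot: [-3.141, -0.001, 0.0]
contact_force: [-1.8, -0.6, 9.0]
opening: 0.0253
```

Emit:
{"api": "move_arm", "payload": {"deltas": [{"x": 0, "y": 0, "z": 0.0005, "wx": 0, "wy": 0, "wz": 0, "hand": 0}, {"x": 0, "y": 0, "z": 0.001, "wx": 0, "wy": 0, "wz": 0, "hand": 0}, {"x": 0, "y": 0, "z": 0.001, "wx": 0, "wy": 0, "wz": 0, "hand": 0}]}}

```text
time: 10.18
tool_pos: [0.5122, 0.2354, 0.1198]
tool_rot: [-3.141, -0.002, 0.0]
contact_force: [-3.2, -1.6, 14.0]
opening: 0.0251
```

Net force is about 16 N with the slope of the housing spring. That behaves like a seated lens, so I'll raise the pusher clear and look.

Emit:
{"api": "move_arm", "payload": {"deltas": [{"x": 0, "y": 0, "z": -0.002, "wx": 0, "wy": 0, "wz": 0, "hand": 0}, {"x": 0, "y": 0, "z": -0.01, "wx": 0, "wy": 0, "wz": 0, "hand": 0}, {"x": 0, "y": 0, "z": -0.03, "wx": 0, "wy": 0, "wz": 0, "hand": 0}, {"x": 0, "y": 0, "z": -0.06, "wx": 0, "wy": 0, "wz": 0, "hand": 0}, {"x": 0, "y": 0, "z": -0.08, "wx": 0, "wy": 0, "wz": 0, "hand": 0}, {"x": 0, "y": 0, "z": -0.08, "wx": 0, "wy": 0, "wz": 0, "hand": 0}]}}

```text
time: 10.92
tool_pos: [0.5125, 0.2356, 0.1993]
tool_rot: [-3.141, -0.003, 0.0]
contact_force: [-0.0, 0.4, -2.0]
opening: 0.0253
```

Run:
```python
from h import *
s=snap("side","side3.png"); o=monitor.observe(); print(o["tool_pos"],o["contact_force"])
s0=cv2.imread("pics/side0.png")[:,:,::-1]
f=lambda a:cv2.resize(a[140:205,165:235],None,fx=5.5,fy=5.5,interpolation=2)
cv2.imwrite("pics/c3.png",np.hstack([f(s0),f(s)])[:,:,::-1])
```

```text
[0.51180217 0.23534325 0.19798997] [ 0.2678727   0.00438472 -1.61265702]
```

View pics/c3.png

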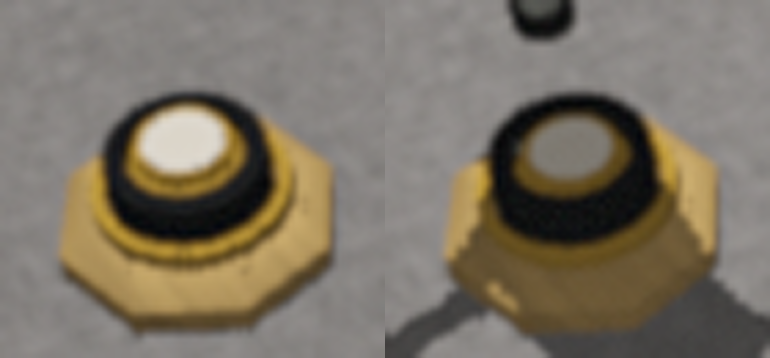

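The lens looks lower and level, with the white centre moved from crop (182,140) to (185,148). I'll measure that drop more precisely against the shaded picture from before the push.

Run:
```python
from h import *
def meas(f):
    im=cv2.imread("pics/"+f).astype(np.float32)[150:182,182:216]; im=cv2.resize(im,None,fx=8,fy=8,interpolation=cv2.INTER_CUBIC)
    b=im[:,:,0]; out=[]
    # blue channel: white is bright, brass/black dark
    cx,cy=(198-182)*8,(166.5-150)*8; lvl=np.median(b[int(cy)-8:int(cy)+8,int(cx)-8:int(cx)+8])
    for fr in(.5,.6,.7):
        m=(b>fr*lvl).astype(np.uint8); n,l=cv2.connectedComponents(m); k=(l==l[int(cy),int(cx)]).astype(np.uint8)
        c=max(cv2.findContours(k,0,1)[0],key=len); e=cv2.fitEllipse(c)
        out.append((round((e[0][0]+.5)/8-.5+182,2),round((e[0][1]+.5)/8-.5+150,2),np.round(np.array(e[1])/8,1).tolist(),round(e[2])))
    print(f,lvl,out)
for f in("side0.png","side2.png","side3.png"): meas(f)
print([proj("side",[.512,.2355,z]).round(2) for z in(.060,.054)])
```

```text
side0.png 201.48123 [(197.7, 165.16, [12.0, 16.4], 81), (197.7, 165.17, [11.5, 15.9], 80), (197.7, 165.19, [11.0, 15.4], 81)]
side2.png 113.35852 [(197.73, 165.21, [11.7, 16.1], 81), (197.73, 165.23, [11.2, 15.6], 81), (197.73, 165.24, [10.7, 15.1], 81)]
side3.png 112.68787 [(198.25, 166.55, [11.7, 16.0], 80), (198.29, 166.54, [11.2, 15.5], 80), (198.3, 166.53, [10.7, 14.9], 80)]
[array([197.75, 164.96]), array([198.11, 166.69])]
```

The side view gives either a 4.5 mm drop or a 6 mm drop plus about 1 mm of centring. The top view settles that once the arm is out of the way. I'll move towards the stand and compare.

Emit:
{"api": "move_arm", "payload": {"deltas": [{"x": 0, "y": 0.05, "z": 0, "wx": 0, "wy": 0, "wz": 0, "hand": 0}, {"x": 0, "y": 0.11, "z": -0.01, "wx": 0, "wy": 0, "wz": 0, "hand": 0}, {"x": 0, "y": 0.17, "z": -0.02, "wx": 0, "wy": 0, "wz": 0, "hand": 0}, {"x": 0, "y": 0.23, "z": -0.02, "wx": 0, "wy": 0, "wz": 0, "hand": 0}, {"x": 0, "y": 0.28, "z": -0.02, "wx": 0, "wy": 0, "wz": 0, "hand": 0}, {"x": 0, "y": 0.28, "z": -0.02, "wx": 0, "wy": 0, "wz": 0, "hand": 0}]}}

```text
time: 11.72
tool_pos: [0.5112, -0.0478, 0.2166]
tool_rot: [3.141, 0.003, -0.005]
contact_force: [-0.1, 0.7, -1.9]
opening: 0.0255
```

```bash
cat > m.py <<'E'
from h import *
def meas(f,cx0,cy0):
    x0,y0=int(cx0)-17,int(cy0)-16
    im=cv2.imread("pics/"+f).astype(np.float32)[y0:y0+33,x0:x0+35]; b=cv2.resize(im,None,fx=8,fy=8,interpolation=cv2.INTER_CUBIC)[:,:,0]
    cx,cy=int((cx0-x0)*8),int((cy0-y0)*8); lvl=np.median(b[cy-8:cy+8,cx-8:cx+8]); r=[]
    for fr in(.5,.6,.7):
        n,l=cv2.connectedComponents((b>fr*lvl).astype(np.uint8)); k=(l==l[cy,cx]).astype(np.uint8)
        e=cv2.fitEllipse(max(cv2.findContours(k,0,1)[0],key=len)); r.append([(e[0][0]+.5)/8-.5+x0,(e[0][1]+.5)/8-.5+y0,*(np.array(e[1])/8)])
    r=np.mean(r,0); print(f,r.round(2)); return r[:2]
def tri(pt,ps):
    Ms=[]
    for n in("top","side"):
        K,R,t=P(n); Ms.append(K@np.c_[R,t])
    X=cv2.triangulatePoints(Ms[0],Ms[1],pt.reshape(2,1),ps.reshape(2,1)).ravel(); return X[:3]/X[3]
E
python3 - <<'E'
from m import *
snap("top","top4.png"); snap("side","side4.png")
a=tri(meas("top0.png",157.7,248.2),meas("side0.png",197.7,165.2))
b=tri(meas("top4.png",157.7,248.2),meas("side4.png",198.3,166.5))
print(a,b,(b-a)*1000,monitor.observe()["tool_pos"])
E
```

```text
top0.png [157.89 248.29  18.08  18.47]
side0.png [197.7  165.18  11.49  15.89]
top4.png [158.54 247.88  18.07  18.35]
side4.png [195.78 166.99  10.12  11.97]
[0.51291811 0.23722278 0.05733403] [0.51066503 0.23826803 0.0512703 ] [-2.25308064  1.04525673 -6.06373282] [ 0.51132002 -0.04466882  0.21695729]
```

Run:
```python
from m import *
a=tri(meas("top0.png",157.7,248.2),meas("side0.png",197.7,165.2))
b=tri(meas("top4.png",157.7,248.2),meas("side3.png",198.3,166.5))
print((b-a)*1000)
s=cv2.imread("pics/side4.png")[140:205,165:235]; t=cv2.imread("pics/top4.png")[222:275,130:195]
f=lambda a:cv2.resize(a,(385,357),interpolation=2)
cv2.imwrite("pics/c4.png",np.hstack([f(s),f(t)]))
```

```text
top0.png [157.89 248.29  18.08  18.47]
side0.png [197.7  165.18  11.49  15.89]
top4.png [158.54 247.88  18.07  18.35]
side3.png [198.28 166.54  11.22  15.47]
[ 0.67219282  0.03285636 -5.06326378]
```

View pics/c4.png

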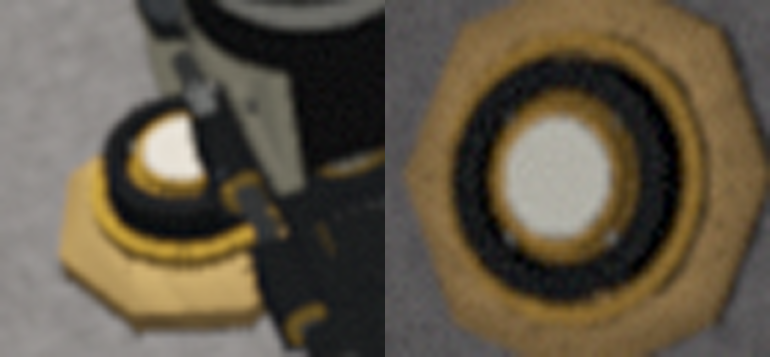

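White discs are the same size and round, so the lens is level. The drop measures about 5 mm ±0.7. I'll go over the stand and re-measure with the side view unobstructed.

Emit:
{"api": "move_arm", "payload": {"deltas": [{"x": -0.006, "y": 0.05, "z": 0, "wx": 0, "wy": 0, "wz": 0, "hand": 0}, {"x": -0.012, "y": 0.1, "z": 0, "wx": 0, "wy": 0, "wz": 0, "hand": 0}, {"x": -0.018, "y": 0.145, "z": 0, "wx": 0, "wy": 0, "wz": 0, "hand": 0}, {"x": -0.018, "y": 0.166, "z": 0, "wx": 0, "wy": 0, "wz": 0, "hand": 0}, {"x": -0.018, "y": 0.166, "z": 0, "wx": 0, "wy": 0, "wz": 0, "hand": 0}, {"x": -0.018, "y": 0.166, "z": 0, "wx": 0, "wy": 0, "wz": 0, "hand": 0}]}}

```text
time: 12.58
tool_pos: [0.4943, -0.209, 0.2179]
tool_rot: [-3.141, 0.001, 0.002]
contact_force: [-0.3, -0.1, -0.8]
opening: 0.0255
```

Run:
```python
from m import *
snap("top","top5.png"); snap("side","side5.png")
a=tri(meas("top0.png",157.7,248.2),meas("side0.png",197.7,165.2))
b=tri(meas("top5.png",157.7,248.2),meas("side5.png",198.3,166.5))
print((b-a)*1000,monitor.observe()["tool_pos"])
# fixed-reference check: brass ring / housing outline per side view
def outer(f):
    im=cv2.imread("pics/"+f)[140:205,165:235]; m=(im.max(2)<75).astype(np.uint8)
    c=max(cv2.findContours(m,0,1)[0],key=cv2.contourArea); e=cv2.fitEllipse(cv2.convexHull(c)); print(f,np.round(e[0]+e[1],2))
outer("side0.png"); outer("side5.png")
```

```text
top0.png [157.89 248.29  18.08  18.47]
side0.png [197.7  165.18  11.49  15.89]
top5.png [158.55 247.88  18.05  18.36]
side5.png [198.19 165.7   37.98  41.59]
[ 0.78177652 -0.98364951 -1.22514125] [ 0.49429304 -0.209073    0.21818903]
side0.png [33.66 30.16 27.16 30.87]
side5.png [45.79 20.91 61.02 87.58]
```

Run:
```python
from h import *
s=cv2.imread("pics/side5.png"); cv2.imwrite("pics/c5.png",np.hstack([cv2.resize(s[140:205,165:235],(385,357),interpolation=2),cv2.resize(s[200:340,180:320],(357,357),interpolation=2)]))
```

```text
(no output)
```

View pics/c5.png

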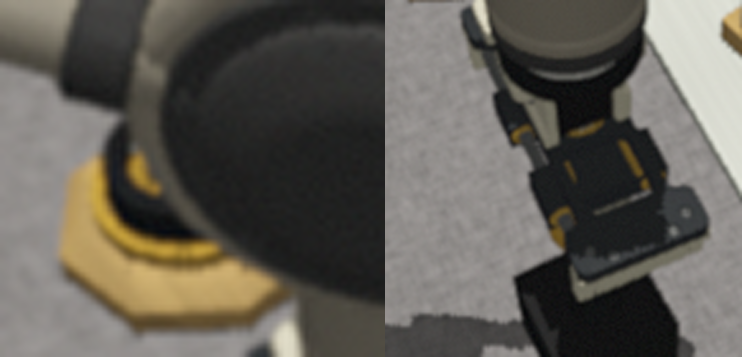

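The arm hides the lens from this pose, so I'll recheck after stowing. Lowering the pusher into the stand.

Emit:
{"api": "move_arm", "payload": {"deltas": [{"x": 0.001, "y": -0.001, "z": 0.01, "wx": 0, "wy": 0, "wz": 0, "hand": 0}, {"x": 0.001, "y": -0.001, "z": 0.025, "wx": 0, "wy": 0, "wz": 0, "hand": 0}, {"x": 0.001, "y": -0.001, "z": 0.04, "wx": 0, "wy": 0, "wz": 0, "hand": 0}, {"x": 0.001, "y": -0.001, "z": 0.055, "wx": 0, "wy": 0, "wz": 0, "hand": 0}, {"x": 0.001, "y": -0.001, "z": 0.07, "wx": 0, "wy": 0, "wz": 0, "hand": 0}, {"x": 0.001, "y": -0.001, "z": 0.07, "wx": 0, "wy": 0, "wz": 0, "hand": 0}]}}

```text
time: 13.42
tool_pos: [0.4943, -0.2093, 0.1467]
tool_rot: [-3.14, 0.003, 0.0]
contact_force: [0.1, -0.8, -1.0]
opening: 0.0254
```

Emit:
{"api": "move_arm", "payload": {"deltas": [{"x": 0, "y": 0, "z": 0.015, "wx": 0, "wy": 0, "wz": 0, "hand": 0}, {"x": 0, "y": 0, "z": 0.03, "wx": 0, "wy": 0, "wz": 0, "hand": 0}, {"x": 0, "y": 0, "z": 0.042, "wx": 0, "wy": 0, "wz": 0, "hand": 0}, {"x": 0, "y": 0, "z": 0.047, "wx": 0, "wy": 0, "wz": 0, "hand": 0}, {"x": 0, "y": 0, "z": 0.047, "wx": 0, "wy": 0, "wz": 0, "hand": 0}]}}

```text
time: 14.05
tool_pos: [0.4949, -0.2097, 0.1009]
tool_rot: [-3.141, 0.0, 0.0]
contact_force: [-0.0, -0.1, -1.5]
opening: 0.0256
```

Emit:
{"api": "move_arm", "payload": {"deltas": [{"x": 0, "y": 0, "z": 0.001, "wx": 0, "wy": 0, "wz": 0, "hand": 0}, {"x": 0, "y": 0, "z": 0.002, "wx": 0, "wy": 0, "wz": 0, "hand": 0}, {"x": 0, "y": 0, "z": 0.0025, "wx": 0, "wy": 0, "wz": 0, "hand": 0}, {"x": 0, "y": 0, "z": 0.0025, "wx": 0, "wy": 0, "wz": 0, "hand": 0}]}}

```text
time: 14.55
tool_pos: [0.495, -0.2097, 0.0988]
tool_rot: [3.141, -0.0, 0.0]
contact_force: [0.0, -0.6, -2.0]
opening: 0.0255
```

Emit:
{"api": "move_arm", "payload": {"deltas": [{"x": 0, "y": 0, "z": 0.0005, "wx": 0, "wy": 0, "wz": 0, "hand": 0}, {"x": 0, "y": 0, "z": 0.001, "wx": 0, "wy": 0, "wz": 0, "hand": 0}, {"x": 0, "y": 0, "z": 0.001, "wx": 0, "wy": 0, "wz": 0, "hand": 0}]}}

```text
time: 14.92
tool_pos: [0.495, -0.2097, 0.0977]
tool_rot: [3.142, 0.0, 0.0]
contact_force: [-0.2, -0.7, -1.7]
opening: 0.0255
```

Emit:
{"api": "move_arm", "payload": {"deltas": [{"x": 0, "y": 0, "z": 0.0005, "wx": 0, "wy": 0, "wz": 0, "hand": 0}, {"x": 0, "y": 0, "z": 0.001, "wx": 0, "wy": 0, "wz": 0, "hand": 0}, {"x": 0, "y": 0, "z": 0.001, "wx": 0, "wy": 0, "wz": 0, "hand": 0}]}}

```text
time: 15.3
tool_pos: [0.495, -0.2097, 0.0976]
tool_rot: [3.141, -0.0, 0.0]
contact_force: [-2.7, 0.7, 7.4]
opening: 0.0255
```

Seated on the collar at the same TCP height as when it was picked up, so it didn't slip. Releasing, then retreating straight up.

Emit:
{"api": "move_arm", "payload": {"deltas": [{"x": 0, "y": 0, "z": -0.0005, "wx": 0, "wy": 0, "wz": 0, "hand": 0.1}, {"x": 0, "y": 0, "z": -0.001, "wx": 0, "wy": 0, "wz": 0, "hand": 0.6}, {"x": 0, "y": 0, "z": -0.001, "wx": 0, "wy": 0, "wz": 0, "hand": 1}, {"x": 0, "y": 0, "z": -0.001, "wx": 0, "wy": 0, "wz": 0, "hand": 1}, {"x": 0, "y": 0, "z": -0.001, "wx": 0, "wy": 0, "wz": 0, "hand": 1}, {"x": 0, "y": 0, "z": -0.001, "wx": 0, "wy": 0, "wz": 0, "hand": 1}, {"x": 0, "y": 0, "z": -0.001, "wx": 0, "wy": 0, "wz": 0, "hand": 1}, {"x": 0, "y": 0, "z": -0.001, "wx": 0, "wy": 0, "wz": 0, "hand": 1}]}}

```text
time: 16.3
tool_pos: [0.495, -0.2097, 0.0977]
tool_rot: [3.142, -0.0, 0.0]
contact_force: [0.2, -0.2, -0.2]
opening: 0.09
```

Emit:
{"api": "move_arm", "payload": {"deltas": [{"x": 0, "y": 0, "z": -0.02, "wx": 0, "wy": 0, "wz": 0, "hand": 1}, {"x": 0, "y": 0, "z": -0.06, "wx": 0, "wy": 0, "wz": 0, "hand": 1}, {"x": 0, "y": 0, "z": -0.1, "wx": 0, "wy": 0, "wz": 0, "hand": 1}, {"x": -0.05, "y": 0.03, "z": -0.13, "wx": 0, "wy": 0, "wz": 0, "hand": 1}, {"x": -0.1, "y": 0.08, "z": -0.13, "wx": 0, "wy": 0, "wz": 0, "hand": 1}, {"x": -0.15, "y": 0.12, "z": -0.13, "wx": 0, "wy": 0, "wz": 0, "hand": 1}, {"x": -0.19, "y": 0.17, "z": -0.13, "wx": 0, "wy": 0, "wz": 0, "hand": 1}, {"x": -0.23, "y": 0.21, "z": -0.13, "wx": 0, "wy": 0, "wz": 0, "hand": 1}]}}

```text
time: 17.3
tool_pos: [0.269, -0.4156, 0.2281]
tool_rot: [3.141, -0.001, 0.001]
contact_force: [1.4, -0.9, 0.5]
opening: 0.0917
```

Run:
```python
from m import *
t=snap("top","top6.png"); s=snap("side","side6.png")
o=monitor.observe(); print(o["tool_pos"],o["contact_force"],o["opening"])
a=tri(meas("top0.png",157.7,248.2),meas("side0.png",197.7,165.2))
b=tri(meas("top6.png",158.5,248),meas("side6.png",198.3,166.5))
print((b-a)*1000)
for n in("top","side"):
    A=cv2.imread(f"pics/{n}0.png").astype(int);B=cv2.imread(f"pics/{n}6.png").astype(int)
    box={"top":(90,190,160,400),"side":(140,320,250,430)}[n]; y0,y1,x0,x1=box
    print(n,"tray diff px",(abs(A-B).max(2)[y0:y1,x0:x1]>40).sum())
f=lambda a,w:cv2.resize(a[:,:,::-1],(w,400),interpolation=2)
cv2.imwrite("pics/c6.png",np.hstack([f(t[230:290,345:410],380),f(s[140:365,165:300],400)]))
```

```text
[ 0.2664537  -0.41810234  0.22765622] [ 0.61554857 -0.28730328 -0.14864951] 0.09194879059357146
top0.png [157.89 248.29  18.08  18.47]
side0.png [197.7  165.18  11.49  15.89]
top6.png [158.55 247.87  18.06  18.37]
side6.png [198.26 166.49  11.48  15.81]
[ 0.67184805 -0.03919716 -4.83496544]
top tray diff px 0
side tray diff px 85
```

View pics/c6.png

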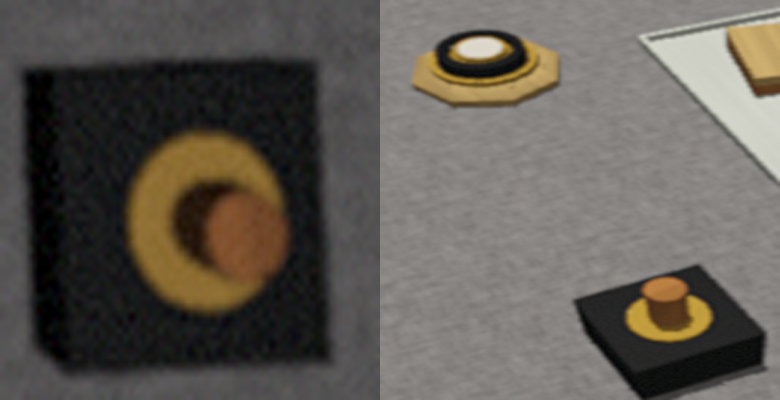

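The pusher hangs upright and the collar and handle match the start picture. The tray hasn't changed. The measured drop is about 5 mm against a nominal "about 6", so I'll check lens against rim once, close up.

Run:
```python
from h import *
b=ray("side",198.26,166.49,.054)
def ring(im,r,z,c,col,S,x0,y0):
    p=np.array([(proj("side",[c[0]+r*np.cos(a),c[1]+r*np.sin(a),z])-[x0,y0]+.5)*S-.5 for a in np.linspace(0,6.28,90)],np.float32)
    cv2.polylines(im,[p.round().astype(np.int32)],True,col,1)
S,x0,y0=10,177,148; out=[]
for f,c,z in(("side0.png",ray("side",197.7,165.18,.06),.06),("side6.png",b,.054)):
    im=cv2.imread("pics/"+f)[y0:y0+38,x0:x0+40]; im=cv2.resize(im,None,fx=S,fy=S,interpolation=2)
    ring(im,.038,.054,c,(0,0,255),S,x0,y0); ring(im,.0215,z,c,(0,255,0),S,x0,y0); ring(im,.027,.054,c,(255,0,0),S,x0,y0); out.append(im)
cv2.imwrite("pics/c7.png",np.hstack(out))
```

```text
(no output)
```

View pics/c7.png

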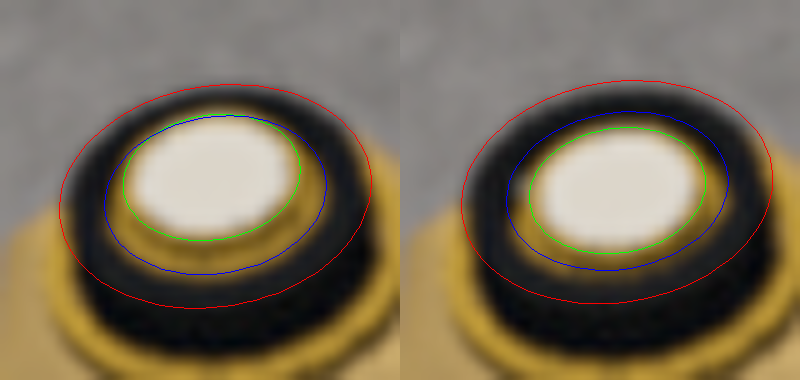

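Here the lens might still stand 1–3 mm proud; rim fillets and blur leave it ambiguous. With 36 s left, I'll pick the pusher up again, touch its foot on the bare table to calibrate foot length, and press again.

Emit:
{"api": "move_arm", "payload": {"deltas": [{"x": 0.05, "y": -0.04, "z": 0, "wx": 0, "wy": 0, "wz": 0, "hand": 1}, {"x": 0.1, "y": -0.08, "z": 0, "wx": 0, "wy": 0, "wz": 0, "hand": 1}, {"x": 0.15, "y": -0.125, "z": 0, "wx": 0, "wy": 0, "wz": 0, "hand": 1}, {"x": 0.195, "y": -0.165, "z": 0, "wx": 0, "wy": 0, "wz": 0, "hand": 1}, {"x": 0.23, "y": -0.205, "z": 0, "wx": 0, "wy": 0, "wz": 0, "hand": 0.9}, {"x": 0.23, "y": -0.21, "z": 0.03, "wx": 0, "wy": 0, "wz": 0, "hand": 0.8}, {"x": 0.23, "y": -0.21, "z": 0.08, "wx": 0, "wy": 0, "wz": 0, "hand": 0.7}, {"x": 0.23, "y": -0.21, "z": 0.12, "wx": 0, "wy": 0, "wz": 0, "hand": 0.6}]}}

```text
time: 18.4
tool_pos: [0.5003, -0.2026, 0.1062]
tool_rot: [-3.141, 0.001, 0.002]
contact_force: [0.1, -0.3, -0.4]
opening: 0.0588
```

Emit:
{"api": "move_arm", "payload": {"deltas": [{"x": 0, "y": 0, "z": 0.01, "wx": 0, "wy": 0, "wz": 0, "hand": 0.5}, {"x": 0, "y": 0, "z": 0.01, "wx": 0, "wy": 0, "wz": 0, "hand": 0}, {"x": 0, "y": 0, "z": 0.01, "wx": 0, "wy": 0, "wz": 0, "hand": 0}, {"x": 0, "y": 0, "z": 0.01, "wx": 0, "wy": 0, "wz": 0, "hand": 0}, {"x": 0, "y": 0, "z": 0.01, "wx": 0, "wy": 0, "wz": 0, "hand": 0}, {"x": 0, "y": 0, "z": 0.01, "wx": 0, "wy": 0, "wz": 0, "hand": 0}, {"x": 0, "y": 0, "z": 0.01, "wx": 0, "wy": 0, "wz": 0, "hand": 0}]}}

```text
time: 19.27
tool_pos: [0.5014, -0.2049, 0.0994]
tool_rot: [3.14, -0.003, 0.0]
contact_force: [0.5, 0.2, 5.6]
opening: 0.0253
```

The gripper is about 6 mm off, because the fast retreat earlier was clipped. I'll reopen, recentre and grip again.

Emit:
{"api": "move_arm", "payload": {"deltas": [{"x": 0, "y": 0, "z": 0, "wx": 0, "wy": 0, "wz": 0, "hand": 0.55}, {"x": 0, "y": 0, "z": 0, "wx": 0, "wy": 0, "wz": 0, "hand": 0.55}, {"x": 0, "y": 0, "z": 0, "wx": 0, "wy": 0, "wz": 0, "hand": 0.55}, {"x": -0.0065, "y": 0.005, "z": 0.0015, "wx": 0, "wy": 0, "wz": 0, "hand": 0.55}, {"x": -0.0065, "y": 0.005, "z": 0.0015, "wx": 0, "wy": 0, "wz": 0, "hand": 0.55}]}}

```text
time: 19.9
tool_pos: [0.4932, -0.2095, 0.0959]
tool_rot: [-3.141, 0.001, -0.0]
contact_force: [-0.1, 0.2, -0.2]
opening: 0.0505
```

Run:
```python
from h import *
o=monitor.observe(); print(o["time"],o["tool_pos"],o["tool_rot"],o["opening"],o["contact_force"])
```

```text
19.9 [ 0.49319518 -0.20945358  0.09594776] [-3.14133960e+00  7.86670027e-04 -2.41239124e-04] 0.05047050683322778 [-0.06785714  0.20057313 -0.17614032]
```

Emit:
{"api": "move_arm", "payload": {"deltas": [{"x": 0.001, "y": -0.002, "z": -0.0015, "wx": 0, "wy": 0, "wz": 0, "hand": 0}, {"x": 0.001, "y": -0.002, "z": -0.0015, "wx": 0, "wy": 0, "wz": 0, "hand": 0}, {"x": 0.001, "y": -0.002, "z": -0.0015, "wx": 0, "wy": 0, "wz": 0, "hand": 0}, {"x": 0.001, "y": -0.002, "z": -0.0015, "wx": 0, "wy": 0, "wz": 0, "hand": 0}, {"x": 0.001, "y": -0.002, "z": -0.0015, "wx": 0, "wy": 0, "wz": 0, "hand": 0}]}}

```text
time: 20.52
tool_pos: [0.495, -0.207, 0.0978]
tool_rot: [-3.141, -0.0, 0.0]
contact_force: [0.9, 1.7, 1.0]
opening: 0.0256
```

Emit:
{"api": "move_arm", "payload": {"deltas": [{"x": 0, "y": 0, "z": -0.015, "wx": 0, "wy": 0, "wz": 0, "hand": 0}, {"x": 0, "y": 0, "z": -0.045, "wx": 0, "wy": 0, "wz": 0, "hand": 0}, {"x": 0, "y": 0, "z": -0.075, "wx": 0, "wy": 0, "wz": 0, "hand": 0}, {"x": 0, "y": 0, "z": -0.1, "wx": 0, "wy": 0, "wz": 0, "hand": 0}, {"x": 0, "y": 0, "z": -0.11, "wx": 0, "wy": 0, "wz": 0, "hand": 0}, {"x": 0, "y": 0, "z": -0.11, "wx": 0, "wy": 0, "wz": 0, "hand": 0}]}}

```text
time: 21.28
tool_pos: [0.495, -0.2073, 0.2082]
tool_rot: [3.141, -0.001, 0.0]
contact_force: [-0.8, -0.1, -1.8]
opening: 0.0253
```

Emit:
{"api": "move_arm", "payload": {"deltas": [{"x": 0.002, "y": -0.05, "z": 0, "wx": 0, "wy": 0, "wz": 0, "hand": 0}, {"x": 0.004, "y": -0.11, "z": 0, "wx": 0, "wy": 0, "wz": 0, "hand": 0}, {"x": 0.006, "y": -0.165, "z": 0, "wx": 0, "wy": 0, "wz": 0, "hand": 0}, {"x": 0.008, "y": -0.2, "z": 0.03, "wx": 0, "wy": 0, "wz": 0, "hand": 0}, {"x": 0.01, "y": -0.207, "z": 0.075, "wx": 0, "wy": 0, "wz": 0, "hand": 0}, {"x": 0.01, "y": -0.207, "z": 0.11, "wx": 0, "wy": 0, "wz": 0, "hand": 0}, {"x": 0.01, "y": -0.207, "z": 0.125, "wx": 0, "wy": 0, "wz": 0, "hand": 0}, {"x": 0.01, "y": -0.207, "z": 0.125, "wx": 0, "wy": 0, "wz": 0, "hand": 0}]}}

```text
time: 22.28
tool_pos: [0.5042, -0.0003, 0.0818]
tool_rot: [-3.141, 0.003, 0.0]
contact_force: [0.3, 0.3, -1.9]
opening: 0.0255
```

Emit:
{"api": "move_arm", "payload": {"deltas": [{"x": 0, "y": 0, "z": 0.003, "wx": 0, "wy": 0, "wz": 0, "hand": 0}, {"x": 0, "y": 0, "z": 0.006, "wx": 0, "wy": 0, "wz": 0, "hand": 0}, {"x": 0, "y": 0, "z": 0.009, "wx": 0, "wy": 0, "wz": 0, "hand": 0}, {"x": 0, "y": 0, "z": 0.011, "wx": 0, "wy": 0, "wz": 0, "hand": 0}, {"x": 0, "y": 0, "z": 0.011, "wx": 0, "wy": 0, "wz": 0, "hand": 0}]}}

```text
time: 22.9
tool_pos: [0.5047, -0.0002, 0.0717]
tool_rot: [3.142, 0.0, 0.0]
contact_force: [-0.7, 0.2, -1.6]
opening: 0.0255
```

Emit:
{"api": "move_arm", "payload": {"deltas": [{"x": 0, "y": 0, "z": 0.001, "wx": 0, "wy": 0, "wz": 0, "hand": 0}, {"x": 0, "y": 0, "z": 0.002, "wx": 0, "wy": 0, "wz": 0, "hand": 0}, {"x": 0, "y": 0, "z": 0.003, "wx": 0, "wy": 0, "wz": 0, "hand": 0}]}}

```text
time: 23.28
tool_pos: [0.5048, -0.0002, 0.0686]
tool_rot: [3.141, -0.0, 0.0]
contact_force: [0.5, -0.9, -2.0]
opening: 0.0252
```

Emit:
{"api": "move_arm", "payload": {"deltas": [{"x": 0, "y": 0, "z": 0.0005, "wx": 0, "wy": 0, "wz": 0, "hand": 0}, {"x": 0, "y": 0, "z": 0.001, "wx": 0, "wy": 0, "wz": 0, "hand": 0}, {"x": 0, "y": 0, "z": 0.0015, "wx": 0, "wy": 0, "wz": 0, "hand": 0}]}}

```text
time: 23.65
tool_pos: [0.5052, -0.0002, 0.0686]
tool_rot: [3.141, -0.001, 0.0]
contact_force: [-4.4, 0.2, 16.4]
opening: 0.0257
```

The foot touches the table at TCP z≈0.0684. Allowing for the spring, the unloaded lens surface under the foot was at TCP z≈0.1213–0.1216. That puts the lens top at 0.053 m, level with the 54 mm rim, so the lens is home. Stowing the pusher again.

Emit:
{"api": "move_arm", "payload": {"deltas": [{"x": 0, "y": 0, "z": -0.03, "wx": 0, "wy": 0, "wz": 0, "hand": 0}, {"x": 0, "y": 0, "z": -0.08, "wx": 0, "wy": 0, "wz": 0, "hand": 0}, {"x": 0, "y": 0.01, "z": -0.125, "wx": 0, "wy": 0, "wz": 0, "hand": 0}, {"x": -0.003, "y": 0.06, "z": -0.143, "wx": 0, "wy": 0, "wz": 0, "hand": 0}, {"x": -0.006, "y": 0.115, "z": -0.143, "wx": 0, "wy": 0, "wz": 0, "hand": 0}, {"x": -0.01, "y": 0.17, "z": -0.143, "wx": 0, "wy": 0, "wz": 0, "hand": 0}, {"x": -0.01, "y": 0.2085, "z": -0.143, "wx": 0, "wy": 0, "wz": 0, "hand": 0}, {"x": -0.01, "y": 0.2085, "z": -0.143, "wx": 0, "wy": 0, "wz": 0, "hand": 0}]}}

```text
time: 24.65
tool_pos: [0.4945, -0.2112, 0.2097]
tool_rot: [3.141, 0.0, -0.003]
contact_force: [-0.7, -0.3, -2.1]
opening: 0.0253
```

Emit:
{"api": "move_arm", "payload": {"deltas": [{"x": 0, "y": 0, "z": 0, "wx": 0, "wy": 0, "wz": 0, "hand": 0}, {"x": 0, "y": 0, "z": 0, "wx": 0, "wy": 0, "wz": 0, "hand": 0}]}}

```text
time: 24.9
tool_pos: [0.4949, -0.2075, 0.2102]
tool_rot: [-3.141, 0.0, 0.002]
contact_force: [-0.0, 0.8, -1.4]
opening: 0.0253
```

Emit:
{"api": "move_arm", "payload": {"deltas": [{"x": 0, "y": 0, "z": 0.015, "wx": 0, "wy": 0, "wz": 0, "hand": 0}, {"x": 0, "y": 0, "z": 0.03, "wx": 0, "wy": 0, "wz": 0, "hand": 0}, {"x": 0, "y": 0, "z": 0.045, "wx": 0, "wy": 0, "wz": 0, "hand": 0}, {"x": 0, "y": 0, "z": 0.06, "wx": 0, "wy": 0, "wz": 0, "hand": 0}, {"x": 0, "y": 0, "z": 0.075, "wx": 0, "wy": 0, "wz": 0, "hand": 0}, {"x": 0, "y": 0, "z": 0.09, "wx": 0, "wy": 0, "wz": 0, "hand": 0}, {"x": 0, "y": 0, "z": 0.1, "wx": 0, "wy": 0, "wz": 0, "hand": 0}, {"x": 0, "y": 0, "z": 0.11, "wx": 0, "wy": 0, "wz": 0, "hand": 0}]}}

```text
time: 25.9
tool_pos: [0.495, -0.2088, 0.0997]
tool_rot: [3.141, -0.0, 0.0]
contact_force: [0.3, 0.2, -2.1]
opening: 0.0254
```

Emit:
{"api": "move_arm", "payload": {"deltas": [{"x": 0, "y": 0, "z": 0.001, "wx": 0, "wy": 0, "wz": 0, "hand": 0}, {"x": 0, "y": 0, "z": 0.002, "wx": 0, "wy": 0, "wz": 0, "hand": 0}, {"x": 0, "y": 0, "z": 0.002, "wx": 0, "wy": 0, "wz": 0, "hand": 0}]}}

```text
time: 26.28
tool_pos: [0.4951, -0.2088, 0.0986]
tool_rot: [3.141, -0.001, 0.0]
contact_force: [-0.5, -0.6, -0.9]
opening: 0.0253
```

Collar is just touching the stand. Releasing, then retreating.

Emit:
{"api": "move_arm", "payload": {"deltas": [{"x": 0, "y": 0, "z": 0, "wx": 0, "wy": 0, "wz": 0, "hand": 0.1}, {"x": 0, "y": 0, "z": 0, "wx": 0, "wy": 0, "wz": 0, "hand": 0.6}, {"x": 0, "y": 0, "z": 0, "wx": 0, "wy": 0, "wz": 0, "hand": 1}, {"x": 0, "y": 0, "z": 0, "wx": 0, "wy": 0, "wz": 0, "hand": 1}, {"x": 0, "y": 0, "z": 0, "wx": 0, "wy": 0, "wz": 0, "hand": 1}, {"x": 0, "y": 0, "z": 0, "wx": 0, "wy": 0, "wz": 0, "hand": 1}, {"x": 0, "y": 0, "z": 0, "wx": 0, "wy": 0, "wz": 0, "hand": 1}, {"x": 0, "y": 0, "z": 0, "wx": 0, "wy": 0, "wz": 0, "hand": 1}]}}

```text
time: 27.28
tool_pos: [0.4949, -0.2087, 0.0982]
tool_rot: [3.142, 0.0, 0.0]
contact_force: [0.7, 0.3, -0.5]
opening: 0.0899
```

Emit:
{"api": "move_arm", "payload": {"deltas": [{"x": 0, "y": 0, "z": -0.02, "wx": 0, "wy": 0, "wz": 0, "hand": 1}, {"x": 0, "y": 0, "z": -0.06, "wx": 0, "wy": 0, "wz": 0, "hand": 1}, {"x": 0, "y": 0, "z": -0.1, "wx": 0, "wy": 0, "wz": 0, "hand": 1}, {"x": -0.04, "y": 0.03, "z": -0.13, "wx": 0, "wy": 0, "wz": 0, "hand": 1}, {"x": -0.08, "y": 0.07, "z": -0.13, "wx": 0, "wy": 0, "wz": 0, "hand": 1}, {"x": -0.12, "y": 0.11, "z": -0.13, "wx": 0, "wy": 0, "wz": 0, "hand": 1}, {"x": -0.16, "y": 0.15, "z": -0.13, "wx": 0, "wy": 0, "wz": 0, "hand": 1}, {"x": -0.2, "y": 0.19, "z": -0.13, "wx": 0, "wy": 0, "wz": 0, "hand": 1}]}}

```text
time: 28.28
tool_pos: [0.2935, -0.3998, 0.2284]
tool_rot: [3.141, -0.0, 0.0]
contact_force: [-0.5, -0.4, -0.3]
opening: 0.0917
```

Emit:
{"api": "move_arm", "payload": {"deltas": [{"x": 0, "y": 0, "z": 0, "wx": 0, "wy": 0, "wz": 0, "hand": 1}, {"x": 0, "y": 0, "z": 0, "wx": 0, "wy": 0, "wz": 0, "hand": 1}]}}

```text
time: 28.52
tool_pos: [0.2951, -0.3984, 0.2281]
tool_rot: [-3.141, -0.0, -0.0]
contact_force: [-0.0, 0.8, 0.4]
opening: 0.0921
```

Run:
```python
from m import *
t=snap("top","top8.png"); s=snap("side","side8.png"); o=monitor.observe(); print(o["time"],o["tool_pos"],o["contact_force"])
meas("top8.png",158.5,248);meas("side8.png",198.3,166.5)
A=cv2.imread("pics/top0.png").astype(int);B=cv2.imread("pics/top8.png").astype(int)
print("tray diff",(abs(A-B).max(2)[90:190,160:400]>40).sum())
f=lambda a,w:cv2.resize(a[:,:,::-1],(w,390),interpolation=2)
cv2.imwrite("pics/c8.png",np.hstack([f(t[230:290,345:410],390),f(s[285:365,225:300],366)]))
```

```text
28.625 [ 0.29581642 -0.39784238  0.22822052] [-0.81462936  0.14412007 -0.77193562]
top8.png [158.54 247.88  18.06  18.39]
side8.png [198.26 166.49  11.47  15.79]
tray diff 0
```

View pics/c8.png

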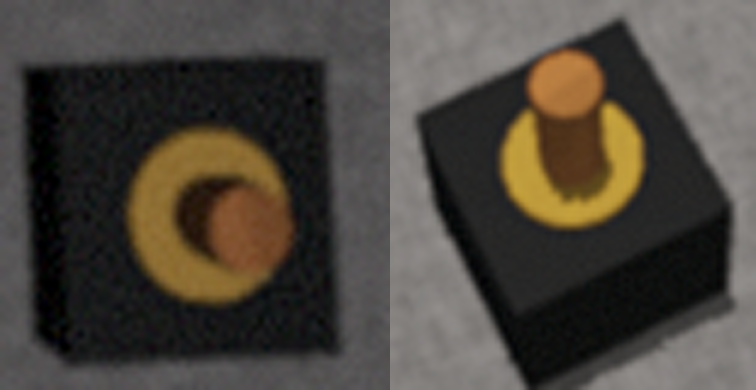

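The pusher hangs upright in the stand, with the collar at about (208,215) in the top crop and (573,160) in the side crop, as at the start. The lens hasn't moved and the arm is clear. Handing in.

```bash
python3 -c "
from cell import robot
print(robot.hand_in())"
```

```text
the job is handed in; nothing more can be done
None
```

I pressed the lens home with the pusher, hung the pusher back in its stand and handed the job in at about 28.6 s; no verdict was reported.

**Push:** The lens let go at roughly 8–9 N. I then pressed it to about 16 N net to seat it, well under the 25 N limit.

**Last checks that passed:**
- **Lens level:** its outline kept the same shape before and after in both views.
- **Pusher:** it hangs upright, with collar and handle where they were at the start.
- **Tray:** the top view of the tray matches the start picture.
- **Arm:** it is clear of everything, with the gripper open.

**Check that disagreed:** The cameras measured the lens dropping only 4.8–5.1 mm, against the nominal 6 mm. A rim overlay left it unclear whether the lens was still 1–3 mm proud. To settle it, I picked the pusher up again and touched its foot to the bare table to calibrate its length. That put the lens top at about 53 mm, against the 54 mm rim, so I judged it home. I did not press a second time.

**Slip:** On that second pick-up I first gripped the handle about 6 mm off-centre. I released it, recentred and gripped again before lifting.

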